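# Feed a sensor carrier down the roller track to the laser welder

### The job

Three carriers wait beside the laser welder's sloped roller track. Take the one that holds the tall, slim steel sensor body and set it down, without dropping it, on the rollers at the track's upper end, lengthwise in the lane; let go there so that it rolls down by itself to rest against the stop. Leave the other two carriers where they are.

Things in the scene. Friction and masses are not known exactly. Their poses are not given: they have to be found in the camera images.
- tall_mid (a point): The carrier to load: black plastic block, 100 mm (x) x 66 (y) x 22 high, flat on the table, with an upright steel cylinder (diameter 27 mm, fixed to it) on its middle, rising to 75 mm above the underside. Weighs 0.25 to 0.5 kg. The point lies on the cylinder's axis 50 mm above the underside: grip here. z up; the carrier is the same either way round.
- load_point (a point): Centre of the track's upper end, on the roller tops, where the middle of the carrier's underside belongs; 90 mm above the table, 72 mm from the upper edge. x downhill (slope 0.15 rad), y across, z square to the rollers. Lane 106 mm wide, guides 10 mm above the rollers, stop face at x = 265 mm. Carriers roll there in 1 to 3 s. One held level can be let go 10 mm above: it settles onto the slope.
- low_mid (a point): Bystander carrier: black plastic block, 100 mm (x) x 66 (y) x 22 high, flat on the table, with a wide flat steel disc (diameter 48 mm, 16 mm high) on top, 38 mm high in all. The point lies 20 mm above the underside.
- empty_mid (a point): Bystander carrier: black plastic block, 100 mm (x) x 66 (y) x 22 high, flat on the table, empty, with a flat round metal ring mark on top. The point lies at its centre, 11 mm above the underside.
Mind the look-alikes: they are no part of the job. What is shaped like the part that bears tall_mid but blue or brown is not meant.

How it is judged (in metres and radians):
On the way:
1. the tall carrier rests on the rollers in the upper part of the lane (its middle less than 80 mm downhill of the load point) (contact force between tall and track above 0.5 N and x of tall_mid in the frame of load_point between -0.06 and 0.08 m and z of tall_mid in the frame of load_point between 0.03 and 0.07 m and y of tall_mid in the frame of load_point between -0.025 and 0.025 m), for 0.04 s.
At the end, for the whole second after the job is handed in: The tall carrier stands at rest on the rollers between the guides, its lower end within 12 mm of the stop, lengthwise within 15 degrees, flat on the rollers; the other two carriers are where they were within 25 mm (x of tall_mid in the frame of load_point between 0.203 and 0.225 m and z of tall_mid in the frame of load_point between 0.042 and 0.058 m and angle between the x axis of tall_mid and the x axis of load_point, either way round below 0.26 rad and angle between the z axis of tall_mid and the z axis of load_point, either way round below 0.1 rad and linear speed of tall below 0.02 m/s and distance of each of low_mid, empty_mid from where it was at the start of the episode below 0.025 m and y of tall_mid in the frame of load_point between -0.025 and 0.025 m); the robot touches nothing.
It fails at once if the fingers push or carry the carrier along the lower part of the track (its middle more than 120 mm downhill of the load point) instead of letting it roll (contact force between the fingers and tall above 0.5 N and x of tall_mid in the frame of load_point between 0.12 and 0.24 m and z of tall_mid in the frame of load_point below 0.075 m and y of tall_mid in the frame of load_point between -0.05 and 0.05 m).
It fails at once if the tall carrier is dropped (falls more than about 25 mm) (linear speed of tall above 0.7 m/s and contact force between the fingers and tall below 0.1 N).
It fails at once if another carrier is moved by more than 25 mm (distance of any of low_mid, empty_mid from where it was at the start of the episode above 0.025 m).
It also fails if it takes over 38 s, if anything falls off the work surface, if the arm or the gripper's body presses on something with over 40 N, if the wrist force passes 120 N, or if a joint passes its speed limit or range.

### The arm

A 6-joint arm with a two-finger parallel gripper is mounted at the origin on the work surface. World frame = base frame: x ahead of the robot, y to its left, z up, the work surface at z = 0. Lengths are in m, angles in degrees, forces in N, time in s.
With the tool pointing down it reaches from about 0.25 to 0.725 m from the base axis. Payload 9.7 kg.
Tool frame: the origin (TCP) lies midway between the tips of the shut fingers; the grasp point (between the pads) lies 19 mm behind it; z points along the fingers, x is the direction in which the jaws open and shut, and the axes are right-handed (so a half turn about z gives the same grasp; the last joint's range is limited). The gripper opens to 85 mm and grips with 20 to 120 N. Pads are 22 mm wide; open, the fingers measure 114 mm over their backs; the gripper's body (76 mm by 85 mm) begins 54 mm behind the grasp point. The pads swing forward as they close: fully open they stand 13 mm farther back than shut.
Start: joints at [-69.271, 4.979, 10.078, 95.1, 0, 90], TCP at [0.195, -0.514, 0.211] pointing down, gripper open.
Joint ranges: [-179.16, 179.16], [-48.56, 103.87], [-65.8, 70.77], [-126.05, 130.52], [-82.76, 87.17], [-180, 180]. Speed limits (degrees/s): [127.2, 127.2, 147.25, 180, 180, 180].

### API

Orientations are given as [roll, pitch, yaw] about the fixed x, y, z axes, in that order (R = Rz(yaw) Ry(pitch) Rx(roll)).
In Python, from workcell import sensors, camera, get_calibration, bot, recognise, place_of gives the robot as it stands. The module is installed in compiled form; this text tells all that it offers.
- The arm moves only by the tool send_rows, never from a script. Its argument "plan" is a list of rows, each a list of 3 entries, a list of its own where there are three numbers: the shift along the tool's x, y, z normalised to -1 to 1, where 1 is 0.3 m, then the turn, a rotation vector about the tool's x, y, z normalised to -1 to 1, where 1 is pi rad, then the closure, from -1 (fully open) to 1 (shut). In form: [[[x, y, z], [rx, ry, rz], claw], ...]. A call has 1 to 10 rows; each row is the pose to reach, as a shift and turn from the pose commanded when the call began, along the tool's axes at that moment, turning the shorter way round; what a row does not reach only later rows make up. A row lasts 1/10 s, in which the tool goes at most 50 mm and 8.59 degrees, less where a joint would pass 70% of its speed; a pose out of reach is approached as far as the arm can. A call with a number of a shift or a turn outside -1 to 1 is refused whole. A call with a gripper value outside its range is refused whole. The fingers move at their own pace and stop on an object; "force" is the grip in N (left out, the last holds). Time passes only in rows, so rows that repeat a pose let the fingers close. It gives the time, the measured TCP pose, the force and the opening at its end, in the units of the state.
- sensors.get_obs(): the state, without advancing time (a new reading comes with each control period).
- camera(name): name is "scene" or "top" or "wrist"; returns the picture (400x640x3 uint8, blue, green, red); there is no depth.
- get_calibration(name): a dict with "fx", "fy", "cx", "cy" (pixels), "k1" (the pictures are not rectified: a ray, as slopes to the right and down, at radius r is drawn at 1 + k1 r^2 times it, then the intrinsics apply), "R" (3x3) and "t" (3): a world point X has camera coordinates R X + t. Camera axes: x right, y down, z forward; pixel columns grow to the right and rows downward; lengths in m; the calibration is good to about 2 mm. A picture is of the moment at which its call begins: read the wrist's pose just before it. get_calibration takes no time and is no camera call; for the wrist camera it gives the pose at the moment of the call.
- bot.job_done(): hands the job in, once; it reports no verdict.
Trained networks look in the newest picture that a camera, given by its name, has taken for a name from the list of things; names that differ only in an ending like _2 or _b are one class to them, and where a whole thing is asked for, a point or a joint stands for the part that bears it (a point fixed in the world has none). Each returns a list of dicts, best first, with "p" (0 to 1); they miss things now and then, are a little off and sometimes report something else, mostly with a low value. They report only what shows in the picture. A call takes as long as a camera call. They do not tell look-alikes from the thing itself.
- recognise(label, camera): "point" ([column, row] in pixels, amid what is visible of it).
- place_of(label, camera): "point" ([column, row] in pixels: a listed point, or the origin of a listed thing).
The state is a dict: "time": time; "q": joint angles; "qd": joint speeds; "joint_efforts": joint torques, N m; "ee_pos": TCP position; "tcp_rot": TCP orientation; "wrist_force": force on the tool from outside, world axes, zero at the start; "torque": the same for the moment, N m; "opening": finger opening in m.
Only numpy, scipy, OpenCV 4.12 (cv2) and the standard library are available. Lean on these libraries where they do the work, as an engineer would, in place of code of your own. Each camera call takes 0.05 s, during which the arm holds its last target. There are 200 camera calls.

## Working session

There is one attempt and no reset: what is moved stays moved. The work goes in short steps, Python scripts to look and compute and a tool call to move; the robot and the scene stay as the last step left them, time stands still between calls to the robot, and variables do not carry over. Pictures are saved under pics/ and viewed, on a budget of 10 in all, crops included, one or two more only if the job needs it, and the job is handed in when it is done.

Besides the shell and the picture viewer there is one more tool, called after "Request:" by a JSON object that holds its "method" and its "body". send_rows: Moves the arm, as the interface text tells. Scaled input: -1 to 1 covers 0.3 m each way for a shift and pi rad each way for a turn. Its arguments: {"type":"object","properties":{"plan":{"type":"array"},"force":{"type":"number"}},"required":["plan"]}

```bash
mkdir -p pics; cat > h.py <<'E'
import numpy as np, cv2
from workcell import sensors, camera, get_calibration, bot, recognise, place_of
def ray(c,uv):
    s=np.array([(uv[0]-c['cx'])/c['fx'],(uv[1]-c['cy'])/c['fy']]); p=s.copy()
    for _ in range(30): p=s/(1+c['k1']*(p@p))
    R=np.array(c['R']);t=np.array(c['t'])
    return -R.T@t, R.T@np.r_[p,1]
def onz(c,uv,z):
    o,d=ray(c,uv); return o+d*(z-o[2])/d[2]
def proj(c,X):
    p=np.array(c['R'])@X+np.array(c['t']); p=p[:2]/p[2]; p=p*(1+c['k1']*(p@p))
    return np.array([p[0]*c['fx']+c['cx'],p[1]*c['fy']+c['cy']])
def tri(rs):
    A=0;b=0
    for o,d in rs:
        d=d/np.linalg.norm(d);P=np.eye(3)-np.outer(d,d);A=A+P;b=b+P@o
    return np.linalg.solve(A,b)
E
python3 - <<'E'
from h import *
z=dict(tall_mid=.05,load_point=.09,low_mid=.02,empty_mid=.011)
for n in ['top','scene']:
    c=get_calibration(n); im=camera(n); cv2.imwrite(f'pics/{n}0.png',im)
    print(n,c['fx'],c['k1'],-np.array(c['R']).T@c['t'])
    for l in z:
        for f in (place_of,):
            for d in f(l,n)[:4]: print(l,d['p'],np.round(d['point']),np.round(onz(c,d['point'],z[l]),3))
o=sensors.get_obs();print(o['time'],o['ee_pos'],o['tcp_rot'],o['opening'])
E
```

```text
top 375.83109996548563 -0.019728176651168713 [0.41432238 0.17207126 0.97273129]
tall_mid 0.88 [360.  94.] [0.773 0.05  0.05 ]
tall_mid 0.86 [348. 186.] [0.537 0.081 0.05 ]
tall_mid 0.76 [296. 224.] [0.442 0.209 0.05 ]
tall_mid 0.69 [276. 288.] [0.289 0.258 0.05 ]
load_point 0.77 [423. 192.] [ 0.518 -0.092  0.09 ]
low_mid 0.74 [276. 159.] [0.61  0.263 0.02 ]
low_mid 0.7 [421. 194.] [ 0.522 -0.109  0.02 ]
empty_mid 0.92 [235. 228.] [0.435 0.368 0.011]
scene 465.9189688434028 0.016591337880667807 [ 1.0839344  -0.08181511  0.91691944]
tall_mid 0.9 [308. 136.] [0.283 0.255 0.05 ]
tall_mid 0.78 [318. 188.] [0.453 0.207 0.05 ]
tall_mid 0.66 [356. 111.] [0.249 0.413 0.05 ]
tall_mid 0.65 [280. 234.] [0.538 0.077 0.05 ]
load_point 0.86 [204. 248.] [ 0.531 -0.087  0.09 ]
low_mid 0.61 [362. 240.] [0.609 0.247 0.02 ]
empty_mid 0.88 [372. 174.] [0.439 0.363 0.011]
0.5 [ 0.19466414 -0.51437119  0.21105771] [ 1.79998969e+02  4.05044023e-03 -6.92708341e+01] 0.08555050041633383
```

View pics/top0.png

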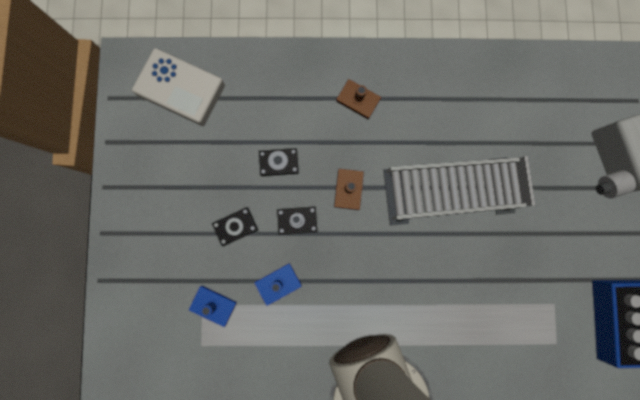

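View pics/scene0.png

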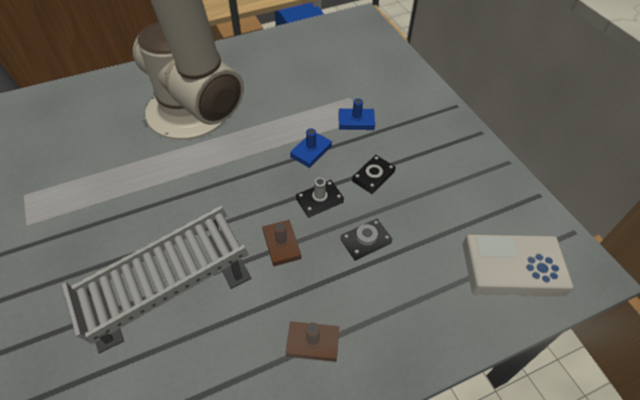

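The pictures show three upright-cylinder carriers that differ only in colour, plus the two black bystanders. Top-camera pixels:
- **Tall (wanted):** black at (296,222), scene (319,190).
- **Look-alikes:** blue at (276,285) and (212,306), brown at (348,188) and (358,97).
- **Low disc:** (278,160).
- **Empty:** (235,227).
- **Track:** from (395,192) at the upper end to the stop at (527,181).

I choose the black one at (296,222).

```bash
python3 - <<'E'
from h import *
ct=get_calibration('top');cs=get_calibration('scene')
im=cv2.imread('pics/top0.png'); sc=cv2.imread('pics/scene0.png')
m=np.zeros(im.shape[:2],np.uint8); m[200:242,270:325]=(im[200:242,270:325].max(2)<55)*255
m=cv2.morphologyEx(m,cv2.MORPH_CLOSE,np.ones((9,9)))
cn=max(cv2.findContours(m,0,2)[0],key=cv2.contourArea)
W=np.array([onz(ct,p[0],.022)[:2] for p in cn],np.float32)
r=cv2.minAreaRect(W);print('rect',r, np.round(cv2.boxPoints(r),3))
for zz in(.05,): print(tri([ray(ct,(296,223.5)),ray(cs,(318,188))]))
print('load tri',tri([ray(ct,place_of('load_point','top')[0]['point']) if 0 else ray(ct,(423,192)),ray(cs,(204,248))]))
a=cv2.resize(im[150:225,380:540],None,fx=5,fy=5,interpolation=cv2.INTER_CUBIC)
b=cv2.resize(sc[160:225,280:410],None,fx=3,fy=3,interpolation=cv2.INTER_CUBIC)
d=cv2.resize(im[200:245,265:330],None,fx=4,fy=4,interpolation=cv2.INTER_CUBIC)
o=np.zeros((375+200,800,3),np.uint8);o[:375]=a;o[375:570,:390]=b;o[375:555,400:660]=d
cv2.imwrite('pics/crop1.png',o)
E
```

```text
rect ((0.45161858201026917, 0.21073061227798462), (0.06353222578763962, 0.09582497179508209), 4.096803188323975) [[0.417 0.256]
 [0.423 0.161]
 [0.487 0.165]
 [0.48  0.261]]
[0.44423006 0.21077894 0.03819836]
load tri [ 0.52025198 -0.09116266  0.0777974 ]
```

View pics/crop1.png

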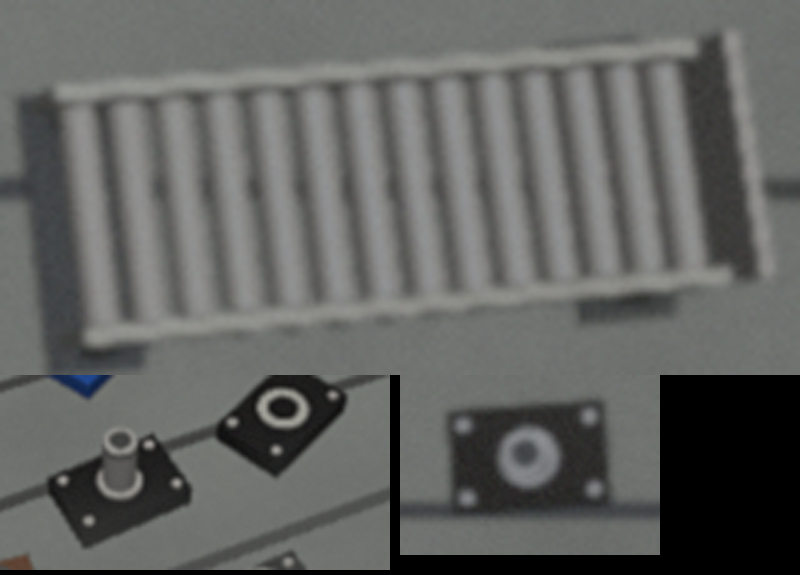

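```bash
python3 - <<'E'
from h import *
ct=get_calibration('top');cs=get_calibration('scene')
f=lambda x,y:(380+(x+.5)/5-.5,150+(y+.5)/5-.5)
g=lambda x,y:(265+(x-400+.5)/4-.5,200+(y-375+.5)/4-.5)
s=[onz(ct,g(*p),.022) for p in [(464,425),(589,416),(594,488),(467,497)]]
print('screws',np.mean(s,0),[np.round(v[:2],4) for v in s]); d=(s[1]-s[0]+s[2]-s[3]);print('yaw',np.degrees(np.arctan2(d[1],d[0])))
print('cyl top',onz(ct,g(525.5,453.5),.075))
U=[onz(ct,f(*p),.111) for p in [(57,93),(90,338)]]
def low(p,u):
    z=.111
    for _ in range(20):
        w=onz(ct,p,z); z=.111-np.tan(.15)*np.linalg.norm((w-u)[:2])
    return w
L=[low(f(697,48),U[0]),low(f(730,275),U[1])]
print('U',U,'width',np.linalg.norm(U[0]-U[1]));print('L',L,np.linalg.norm(L[0]-L[1]),[np.linalg.norm(L[i]-U[i]) for i in(0,1)])
mu=np.mean(U,0);ml=np.mean(L,0);e=(ml-mu)[:2];e/=np.linalg.norm(e)
print('dir yaw',np.degrees(np.arctan2(e[1],e[0])))
e3=np.r_[e*np.cos(.15),-np.sin(.15)];n=np.r_[e*np.sin(.15),np.cos(.15)]
lp=mu+e3*.072-n*.01;print('load',lp)
print('top/scene load px',proj(ct,lp),proj(cs,lp), place_of.__name__)
print('upper corners in scene',[proj(cs,u) for u in U],[proj(cs,u) for u in L])
for n_ in('top','scene'):
    camera(n_);print([d['point'] for d in place_of('load_point',n_)[:1]],[d['point'] for d in place_of('tall_mid',n_)[:5]])
print(proj(ct,np.array([.447,.209,.05])),proj(cs,np.array([.447,.209,.05])))
E
```

```text
screws [0.45359541 0.20948336 0.022     ] [array([0.4734, 0.2504]), array([0.4792, 0.1713]), array([0.4337, 0.1681]), array([0.428 , 0.2481])]
yaw -85.87702786501394
cyl top [0.45314683 0.2092123  0.075     ]
U [array([ 0.57049339, -0.01277293,  0.111     ]), array([ 0.45639212, -0.02578483,  0.111     ])] width 0.11484079955350344
L [array([ 0.60330353, -0.34446211,  0.06062542]), array([ 0.48980868, -0.35468021,  0.06103642])] 0.11395464297527139 [np.float64(0.3370931785015292), np.float64(0.3343429321221192)]
dir yaw -84.27495894471804
load [ 0.52039537 -0.08862837  0.09035274]
top/scene load px [421.42219297 190.66824247] [201.57867216 244.29972685] call
upper corners in scene [array([242.95435764, 245.1552446 ]), array([220.03865216, 205.82835345])] [array([ 84.29525703, 334.12287375]), array([ 71.19981236, 286.215899  ])]
[[422.6, 189.1]] [[348.4, 185.3], [294.6, 222.5], [360.1, 93.7], [206.0, 306.8], [276.6, 287.3]]
[[201.2, 245.8]] [[310.7, 335.4], [359.2, 108.8], [311.8, 138.2], [320.2, 188.7], [278.2, 233.8]]
[296.49425211 222.19972646] [317.77907665 185.97856384]
```

The crop confirms it: a black block with the tall cylinder. Measurements:
- **Carrier:** (0.4535, 0.209), axis yaw −86°.
- **Track:** load point (0.520, −0.089, 0.090), yaw −84.3°. Its height and width match the given sizes.

I'll put the jaws across the lane so that the carrier can roll out between the fingers.

```bash
cat >> h.py <<'E'
from scipy.spatial.transform import Rotation as Ro
def to(p,R,frm=None):
    if frm is None:
        o=sensors.get_obs(); frm=(np.array(o['ee_pos']),Ro.from_euler('xyz',o['tcp_rot'],degrees=True))
    s=frm[1].inv().apply(np.array(p)-frm[0])/.3; t=(frm[1].inv()*R).as_rotvec()/np.pi
    print(np.round(s,4).tolist(),np.round(t,4).tolist()); return (np.array(p),R)
D=lambda y:Ro.from_euler('xyz',[180,0,y],degrees=True)
E
python3 - <<'E'
from h import *
a=to([.36,-.12,.2],D(-30)); to([.4535,.2093,.16],D(4.1),a)
E
```

```text
[-1.0345, -0.9808, 0.0369] [0.0, -0.0, -0.2182]
[-0.2789, -1.1064, 0.1333] [0.0, 0.0, -0.1894]
```

Request:
{"method": "send_rows", "body": {"plan": [[[-0.95, -0.95, 0.03], [0, 0, -0.218], -1], [[-0.95, -0.95, 0.03], [0, 0, -0.218], -1], [[-0.95, -0.95, 0.03], [0, 0, -0.218], -1], [[-0.95, -0.95, 0.03], [0, 0, -0.218], -1], [[-0.95, -0.95, 0.03], [0, 0, -0.218], -1], [[-0.95, -0.95, 0.03], [0, 0, -0.218], -1], [[-0.95, -0.95, 0.03], [0, 0, -0.218], -1], [[-0.95, -0.95, 0.03], [0, 0, -0.218], -1], [[-0.95, -0.95, 0.03], [0, 0, -0.218], -1], [[-0.95, -0.95, 0.03], [0, 0, -0.218], -1]], "force": 60}}

```text
time: 1.8
ee_pos: [0.3608, -0.1459, 0.2022]
tcp_rot: [180.0, -0.0, -29.8]
wrist_force: [0.3, -0.2, -1.6]
opening: 0.0854
```

```bash
python3 - <<'E'
from h import *
to([.4535,.17,.16],D(4.1))
E
```

```text
[-0.2553, -1.0672, 0.1405] [0.0001, -0.0001, -0.1884]
```

Request:
{"method": "send_rows", "body": {"plan": [[[-0.24, -1, 0.14], [0, 0, -0.188], -1], [[-0.24, -1, 0.14], [0, 0, -0.188], -1], [[-0.24, -1, 0.14], [0, 0, -0.188], -1], [[-0.24, -1, 0.14], [0, 0, -0.188], -1], [[-0.24, -1, 0.14], [0, 0, -0.188], -1], [[-0.24, -1, 0.14], [0, 0, -0.188], -1], [[-0.24, -1, 0.14], [0, 0, -0.188], -1], [[-0.24, -1, 0.14], [0, 0, -0.188], -1], [[-0.24, -1, 0.14], [0, 0, -0.188], -1]]}}

```text
time: 2.7
ee_pos: [0.4483, 0.1471, 0.1602]
tcp_rot: [180.0, 0.0, 3.7]
wrist_force: [-1.5, -0.9, 0.4]
opening: 0.0854
```

```bash
python3 - <<'E'
from h import *
c=get_calibration('wrist');im=camera('wrist')
print(-np.array(c['R']).T@c['t'])
for d in place_of('tall_mid','wrist')[:3]: print(d,onz(c,d['point'],.05))
for z in(.022,.05,.075):
    p=proj(c,np.array([.4535,.2093,z]));print(p);cv2.circle(im,tuple(np.int32(p.round())),2,(0,0,255),-1)
for sx in(-1,1):
    for sy in(-1,1):
        a=np.radians(-86);q=np.array([.4535,.2093])+np.array([np.cos(a),np.sin(a)])*.05*sx+np.array([-np.sin(a),np.cos(a)])*.033*sy
        cv2.circle(im,tuple(np.int32(proj(c,np.r_[q,.022]).round())),3,(0,255,255),1)
cv2.imwrite('pics/w1.png',im)
to([.4535,.2093,.12],D(4.1))
E
```

```text
[0.44435623 0.22806849 0.32338336]
{'point': [626.7, 303.1], 'p': 0.76} [0.77321392 0.05308312 0.05      ]
{'point': [395.9, 265.8], 'p': 0.73} [0.53205117 0.07951285 0.05      ]
{'point': [131.0, 49.7], 'p': 0.66} [0.29352936 0.25822404 0.05      ]
[326.30280448 124.929274  ]
[327.13686407 127.08359774]
[328.03637437 129.40677672]
[0.0303, -0.2063, 0.1352] [0.0, -0.0002, -0.0024]
```

View pics/w1.png

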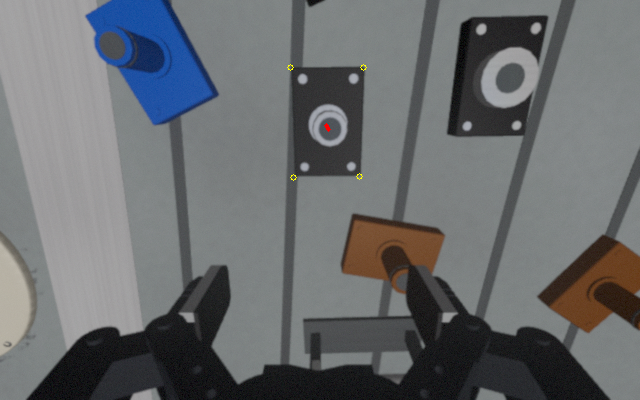

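The overlay of the predicted outline matches the block and cylinder at (329,126) to within 1–2 px, so I'll go on to the grasp.

Request:
{"method": "send_rows", "body": {"plan": [[[0.03, -0.206, 0.135], [0, 0, -0.0024], -1], [[0.03, -0.206, 0.135], [0, 0, -0.0024], -1], [[0.03, -0.206, 0.135], [0, 0, -0.0024], -1], [[0.03, -0.206, 0.22], [0, 0, -0.0024], -1], [[0.03, -0.206, 0.32], [0, 0, -0.0024], -1], [[0.03, -0.206, 0.38], [0, 0, -0.0024], -1], [[0.03, -0.206, 0.43], [0, 0, -0.0024], -1], [[0.03, -0.206, 0.43], [0, 0, -0.0024], -1]]}}

```text
time: 3.6
ee_pos: [0.4524, 0.2096, 0.03]
tcp_rot: [180.0, 0.1, 4.2]
wrist_force: [0.8, 0.2, 0.6]
opening: 0.0855
```

Request:
{"method": "send_rows", "body": {"plan": [[[0, 0, 0], [0, 0, 0], 1], [[0, 0, 0], [0, 0, 0], 1], [[0, 0, 0], [0, 0, 0], 1], [[0, 0, 0], [0, 0, 0], 1], [[0, 0, 0], [0, 0, 0], 1], [[0, 0, 0], [0, 0, 0], 1], [[0, 0, 0], [0, 0, 0], 1], [[0, 0, 0], [0, 0, 0], 1]], "force": 60}}

```text
time: 4.4
ee_pos: [0.4536, 0.2113, 0.032]
tcp_rot: [-180.0, -0.1, 4.2]
wrist_force: [-0.0, -1.3, 4.6]
opening: 0.0253
```

Request:
{"method": "send_rows", "body": {"plan": [[[0, 0, -0.05], [0, 0, 0], 1], [[0, 0, -0.15], [0, 0, 0], 1], [[0, 0, -0.27], [0, 0, 0], 1], [[0, 0, -0.39], [0, 0, 0], 1], [[0, 0, -0.48], [0, 0, 0], 1], [[0, 0, -0.5], [0, 0, 0], 1], [[0, 0, -0.5], [0, 0, 0], 1]]}}

```text
time: 5.1
ee_pos: [0.4532, 0.2112, 0.1814]
tcp_rot: [-180.0, -0.0, 4.2]
wrist_force: [0.4, 0.2, -6.1]
opening: 0.0249
```

```bash
python3 - <<'E'
from h import *
o=sensors.get_obs();print(o['ee_pos'],o['wrist_force'],o['opening'])
c=get_calibration('scene');im=camera('scene')
cw=get_calibration('wrist');w=camera('wrist')
a=cv2.resize(im[60:260,220:420],(400,400));b=w[:, 120:520]
cv2.imwrite('pics/lift.png',np.hstack([a,b]))
# level target over load
e=np.array([np.cos(np.radians(-84.3)),np.sin(np.radians(-84.3))])
to([.5204,-.0886,.19],D(5.7))
E
```

```text
[0.45322086 0.21120589 0.18144999] [ 0.37985083  0.19791744 -6.14035025] 0.0249218733532883
[0.1519, 1.0121, -0.0348] [0.0003, 0.0007, -0.0081]
```

View pics/lift.png

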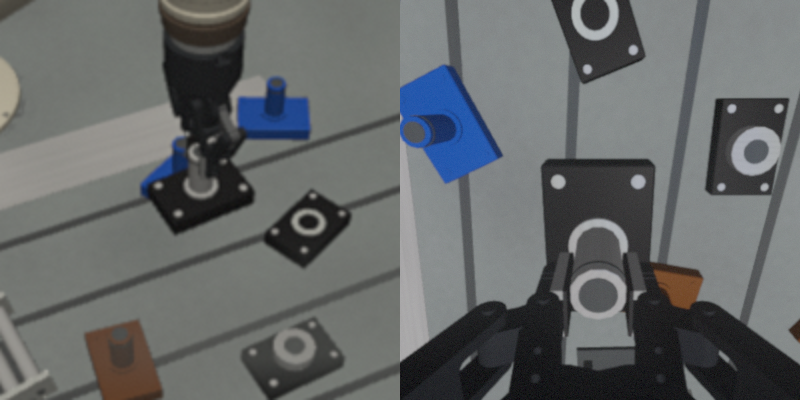

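Held level at 25 mm opening, weight about 6 N less the tool zero. Next I carry it over the track's upper end.

Request:
{"method": "send_rows", "body": {"plan": [[[0.01, 0.06, -0.02], [0, 0, 0], 1], [[0.03, 0.18, -0.03], [0, 0, -0.002], 1], [[0.05, 0.32, -0.03], [0, 0, -0.004], 1], [[0.07, 0.46, -0.03], [0, 0, -0.006], 1], [[0.09, 0.6, -0.03], [0, 0, -0.008], 1], [[0.11, 0.74, -0.03], [0, 0, -0.008], 1], [[0.13, 0.86, -0.03], [0, 0, -0.008], 1], [[0.145, 0.95, -0.03], [0, 0, -0.008], 1], [[0.152, 1, -0.03], [0, 0, -0.008], 1], [[0.152, 1, -0.03], [0, 0, -0.008], 1]]}}

```text
time: 6.2
ee_pos: [0.5202, -0.0861, 0.1883]
tcp_rot: [-180.0, 0.2, 5.6]
wrist_force: [-0.4, 0.8, -4.2]
opening: 0.0251
```

```bash
python3 - <<'E'
from h import *
th=np.radians(-84.3);e=np.r_[np.cos(th),np.sin(th),0]
e3=e*np.cos(.15)-np.r_[0,0,np.sin(.15)];n=e*np.sin(.15)+np.r_[0,0,np.cos(.15)]
lp=np.array([.5204,-.0886,.0903])
# rotate level tool so that up axis -> n
ax=np.cross([0,0,1],n);ax/=np.linalg.norm(ax)
R=Ro.from_rotvec(ax*.15)*D(5.7)
for h in(.04,.003,-.003):
    a=to(lp+n*(.031+h)-e3*.0,R)
w=camera('wrist');s=camera('scene')
cv2.imwrite('pics/over.png',np.hstack([w[:,120:520],cv2.resize(s[160:360,60:260],(400,400))]))
E
```

```text
[0.0001, 0.0438, 0.0926] [0.0476, 0.0008, -0.0009]
[0.0004, 0.0254, 0.2145] [0.0476, 0.0008, -0.0009]
[0.0004, 0.0224, 0.2343] [0.0476, 0.0008, -0.0009]
```

View pics/over.png

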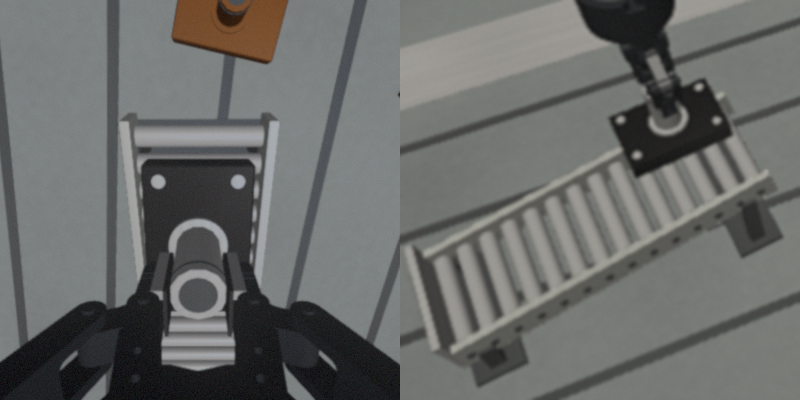

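In the wrist view the block is centred between the guides (block 142–254 px, guides 121–278) and parallel to them. I'll tilt to the slope and lower it.

Request:
{"method": "send_rows", "body": {"plan": [[[0, 0.03, 0.04], [0.02, 0, -0.0005], 1], [[0, 0.0438, 0.0926], [0.0476, 0.0008, -0.001], 1], [[0, 0.04, 0.12], [0.0476, 0.0008, -0.001], 1], [[0, 0.036, 0.15], [0.0476, 0.0008, -0.001], 1], [[0, 0.031, 0.18], [0.0476, 0.0008, -0.001], 1], [[0, 0.028, 0.2], [0.0476, 0.0008, -0.001], 1], [[0, 0.0265, 0.208], [0.0476, 0.0008, -0.001], 1], [[0, 0.0265, 0.208], [0.0476, 0.0008, -0.001], 1]]}}

```text
time: 7.1
ee_pos: [0.5214, -0.0921, 0.1277]
tcp_rot: [-171.4, -0.2, 5.9]
wrist_force: [0.6, 0.1, -4.8]
opening: 0.0252
```

```bash
python3 - <<'E'
from h import *
th=np.radians(-84.3);e=np.r_[np.cos(th),np.sin(th),0]
e3=e*np.cos(.15)-np.r_[0,0,np.sin(.15)];n=e*np.sin(.15)+np.r_[0,0,np.cos(.15)]
lp=np.array([.5204,-.0886,.0903]);o=sensors.get_obs()
d=o['ee_pos']-lp;print(d@e3,d@n,o['wrist_force'])
w=camera('wrist');s=camera('scene')
cv2.imwrite('pics/down.png',np.hstack([w[:,120:520],cv2.resize(s[180:320,120:260],(400,400))]))
E
```

```text
-0.0020133932073571753 0.03751605751836332 [ 0.61635103  0.10648325 -4.83932823]
```

View pics/down.png

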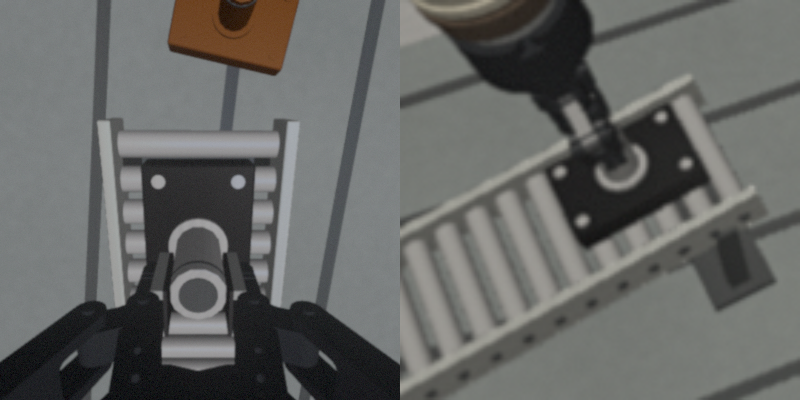

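It is centred in the lane with roughly 6 mm still to go. I'll ease it down to contact.

Request:
{"method": "send_rows", "body": {"plan": [[[0, 0, 0.007], [0, 0, 0], 1], [[0, 0, 0.013], [0, 0, 0], 1], [[0, 0, 0.013], [0, 0, 0], 1]]}}

```text
time: 7.5
ee_pos: [0.5213, -0.0921, 0.1236]
tcp_rot: [-171.4, -0.1, 5.8]
wrist_force: [0.6, 0.2, -4.8]
opening: 0.0254
```

Request:
{"method": "send_rows", "body": {"plan": [[[0, 0, 0.004], [0, 0, 0], 1], [[0, 0, 0.007], [0, 0, 0], 1], [[0, 0, 0.007], [0, 0, 0], 1]]}}

```text
time: 7.8
ee_pos: [0.5214, -0.0918, 0.1218]
tcp_rot: [-171.4, -0.2, 5.8]
wrist_force: [-0.8, 0.3, -3.3]
opening: 0.025
```

Request:
{"method": "send_rows", "body": {"plan": [[[0, 0, 0.004], [0, 0, 0], 1], [[0, 0, 0.006], [0, 0, 0], 1], [[0, 0, 0.006], [0, 0, 0], 1]]}}

```text
time: 8.1
ee_pos: [0.5216, -0.0919, 0.1216]
tcp_rot: [-171.5, -0.3, 5.8]
wrist_force: [-2.7, -1.7, 6.9]
opening: 0.025
```

It is in contact: the wrist force went from −4.8 N to +6.9 N. Releasing.

Request:
{"method": "send_rows", "body": {"plan": [[[0, 0, 0], [0, 0, 0], -1], [[0, 0, 0], [0, 0, 0], -1], [[0, 0, 0], [0, 0, 0], -1], [[0, 0, 0], [0, 0, 0], -1], [[0, 0, 0], [0, 0, 0], -1], [[0, 0, 0], [0, 0, 0], -1], [[0, 0, 0], [0, 0, 0], -1], [[0, 0, 0], [0, 0, 0], -1]]}}

```text
time: 8.9
ee_pos: [0.5214, -0.0915, 0.1199]
tcp_rot: [-171.4, -0.2, 5.9]
wrist_force: [0.5, 0.8, -0.2]
opening: 0.0852
```

```bash
python3 - <<'E'
from h import *
s=camera('scene');t=camera('top')
cv2.imwrite('pics/rel.png',np.hstack([cv2.resize(s[180:360,50:260],(400,343)),cv2.resize(t[120:240,380:540],(400,300)) if 0 else cv2.resize(t[113:250,380:540],(400,343))]))
E
```

```text
(no output)
```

View pics/rel.png

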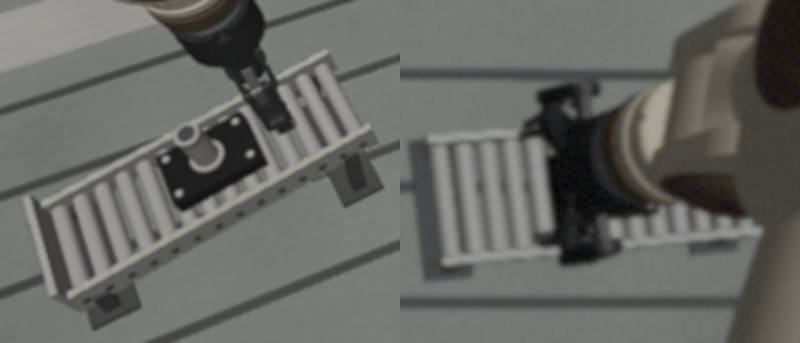

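It is rolling freely down the lane, clear of the fingers. I'll retreat upward while it settles.

Request:
{"method": "send_rows", "body": {"plan": [[[0, 0, 0], [0, 0, 0], -1], [[0, 0, -0.05], [0, 0, 0], -1], [[0, 0, -0.15], [0, 0, 0], -1], [[0, 0, -0.3], [0, 0, 0], -1], [[0, -0.1, -0.4], [0, 0, 0], -1], [[0, -0.25, -0.4], [0, 0, 0], -1], [[0, -0.4, -0.4], [0, 0, 0], -1], [[0, -0.55, -0.4], [0, 0, 0], -1], [[0, -0.7, -0.4], [0, 0, 0], -1], [[0, -0.7, -0.4], [0, 0, 0], -1]]}}

```text
time: 10.0
ee_pos: [0.501, 0.1014, 0.2711]
tcp_rot: [-171.4, -0.3, 6.1]
wrist_force: [-0.4, -0.1, -0.1]
opening: 0.0856
```

Request:
{"method": "send_rows", "body": {"plan": [[[0, -0.15, 0], [0, 0, 0], -1], [[0, -0.3, 0], [0, 0, 0], -1], [[0, -0.3, 0], [0, 0, 0], -1], [[0, -0.3, 0], [0, 0, 0], -1], [[0, -0.3, 0], [0, 0, 0], -1], [[0, -0.3, 0], [0, 0, 0], -1], [[0, -0.3, 0], [0, 0, 0], -1], [[0, -0.3, 0], [0, 0, 0], -1], [[0, -0.3, 0], [0, 0, 0], -1], [[0, -0.3, 0], [0, 0, 0], -1]]}}

```text
time: 11.0
ee_pos: [0.4926, 0.1856, 0.2834]
tcp_rot: [-171.4, -0.2, 5.8]
wrist_force: [-0.4, -0.7, 0.4]
opening: 0.0857
```

```bash
python3 - <<'E'
from h import *
th=np.radians(-84.3);e=np.r_[np.cos(th),np.sin(th),0]
e3=e*np.cos(.15)-np.r_[0,0,np.sin(.15)];n=e*np.sin(.15)+np.r_[0,0,np.cos(.15)];l=np.cross(n,e3)
lp=np.array([.5204,-.0886,.0903])
s=camera('scene');t=camera('top');rs=[]
for nm in('scene','top'):
    c=get_calibration(nm);P=proj(c,lp+e3*.215+n*.05)
    ds=place_of('tall_mid',nm)
    if ds:
        d=min(ds,key=lambda d:np.hypot(*(d['point']-P)));print(nm,d,P)
        r=ray(c,d['point']);k=((lp+n*.05-r[0])@n)/(r[1]@n);q=r[0]+k*r[1]-lp;print('x,y',q@e3,q@l)
    print([(b,[np.round(d['point']) for d in place_of(b,nm)[:1]]) for b in('low_mid','empty_mid')])
cv2.imwrite('pics/end.png',np.hstack([cv2.resize(s[190:370,40:250],(400,343)),cv2.resize(t[113:250,380:540],(400,343))]))
E
```

```text
scene {'point': [90.0, 291.7], 'p': 0.72} [ 90.3633248  288.65909049]
x,y 0.2172327626868692 0.005819233266181642
[('low_mid', [array([364., 237.])]), ('empty_mid', [array([373., 172.])])]
top {'point': [513.9, 185.1], 'p': 0.78} [515.85847835 180.69937516]
x,y 0.208119568901875 -0.009946007267991391
[('low_mid', [array([278., 162.])]), ('empty_mid', [array([235., 227.])])]
```

View pics/end.png

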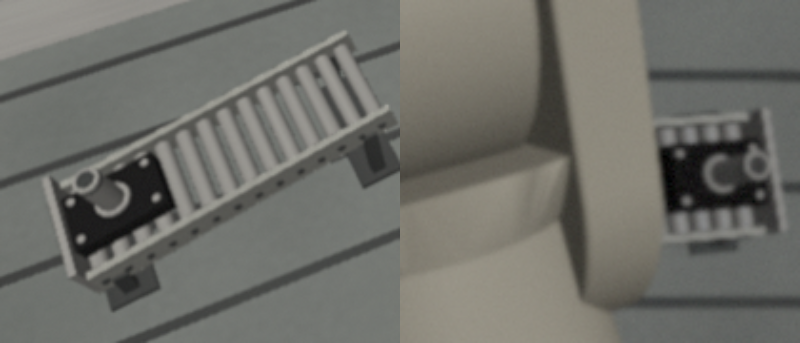

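```bash
python3 - <<'E'
from h import *
a=camera('scene')
for _ in range(4): b=camera('scene')
print(np.abs(cv2.blur(a,(5,5)).astype(int)-cv2.blur(b,(5,5)))[230:350,60:160].max())
print(bot.job_done())
E
```

```text
2
the job is handed in; nothing more can be done
None
```

I gripped the black carrier with the tall steel cylinder and set it on the rollers at the track's upper end, tilted to match the slope. I let it go there, and it rolled down by itself to the stop. The job was handed in about 11 s into the 38 s allowed; no verdict is reported.

- **Grasp:** I chose the black carrier over the blue and brown look-alikes, and the wrist view matched its predicted outline to within 1–2 px.
- **Set-down:** the wrist force went from −4.8 N to +6.9 N as the carrier touched the rollers. At release it was within about 2 mm of the load point along the lane and centred across it.
- **At the end:** the carrier stood at the stop, flat and lengthwise in the lane. Its x measured 0.217 m from the scene camera and 0.208 m from the top camera, both within 0.203–0.225.
- **Disagreement:** the two cameras differed on its sideways position, +6 mm against −10 mm. Both are within the ±25 mm limit; I put the gap down to network error.
- **At rest:** scene pictures taken about 0.2 s apart differed only by noise.
- **Bystanders:** the other two carriers showed where they were at the start, to within about 3 px.

The gripper ended empty and clear of everything.

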